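# Put the rinsed tumbler upside down on the free drying peg

### The arm

A 6-joint arm with a two-finger parallel gripper is mounted at the origin on the work surface. World frame = base frame: x ahead of the robot, y to its left, z up, the work surface at z = 0. Lengths are in m, angles in rad, forces in N, time in s.
With the tool pointing down it reaches from about 0.4 to 0.825 m from the base axis. Payload 7 kg.
Tool frame: the origin (TCP) lies at the very end of the fingers, on their centre line; the grasp point (between the pads) lies 19 mm behind it; z points along the fingers, y is the line along which they close (so a half turn about z gives the same grasp; the last joint's range is limited). The gripper opens to 88 mm and grips with 3 to 60 N. Pads are 19 mm wide; open, the fingers measure 130 mm over their backs; the gripper's body (78 mm by 193 mm) begins 47 mm behind the grasp point.
Start: joints at [1.6, 0.359, 0.012, 0, -1.224, -0.288], TCP at [0.173, 0.652, 0.227] pointing down, gripper open.
Joint ranges: [-3.07, 3.07], [-1.43, 2.12], [-1.02, 1.25], [-3.03, 1.67], [-3.05, -0], [-3.03, 3.03]. Speed limits (rad/s): [2.39, 2.39, 3.01, 3.14, 3.14, 3.14].

### API

Orientations are given as [roll, pitch, yaw] about the fixed x, y, z axes, in that order (R = Rz(yaw) Ry(pitch) Rx(roll)).
In Python, from station import * gives the robot as it stands.
- The arm moves only by the tool servo_tool, never from a script. Its argument "moves" is a list of rows, each an object of numbers: "jaw": the opening, from 0 (shut) to 1 (fully open); "dx", "dy", "dz": the shift along the world's x, y, z in m; "roll": the turn about the world's z in degrees. A call has exactly 10 rows; each row shifts and turns the commanded pose from where the row before left it; what a row does not reach is not made up. A row lasts 1/8 s, in which the tool goes at most 62.5 mm and 10.7 degrees, less where a joint would pass 70% of its speed; a pose out of reach is approached as far as the arm can. A call with a gripper value outside its range is refused whole. The fingers move at their own pace and stop on an object; "newtons" is the grip in N (left out, the last holds). Time passes only in rows, so rows that do not move let the fingers close, or fill a call up. It gives the time, the measured TCP pose, the force, the opening and the grip force at its end, in the units of the state.
- get_state(): the state, without advancing time (a new reading comes with each control period).
- grab_frame(name): name is "scene" or "top" or "wrist"; returns (picture, depth): 480x640x3 uint8, red, green, blue; 480x640 float32, m along the optical axis (not along the pixel's ray), 0 where there is no reading.
- calibration(name): a dict with "intrinsics" (3x3 intrinsics, pixels), "R" (3x3) and "t" (3): a world point X has camera coordinates R X + t. Camera axes: x right, y down, z forward; pixel columns grow to the right and rows downward; lengths in m; the calibration is good to about 2 mm. The wrist camera is an equidistant fisheye: a pixel r from the principal point sees the ray r / f radians off the axis. A picture is of the moment at which its call begins: read the wrist's pose just before it. calibration takes no time and is no camera call; for the wrist camera it gives the pose at the moment of the call.
- job_done(): hands the job in; it is judged then, once.
The state is a dict: "t": time; "q": joint angles; "qd": joint speeds; "joint_efforts": joint torques, N m; "eef_pos": TCP position; "ee_rot": TCP orientation; "force": force on the tool from outside, world axes, zero at the start; "moment": the same for the moment, N m; "width": finger opening in m; "gripper_force": force on a finger pad.
Only numpy, scipy, OpenCV 4.12 (cv2) and the standard library are available. Lean on these libraries where they do the work, as an engineer would, in place of code of your own. Each camera call takes 0.05 s, during which the arm holds its last target. There are 200 camera calls.

### The job

The rinsed steel tumbler lies in the sloped drainer. Put it upside down over the free peg of the drying board, lowering it all the way before you let go, so that its rim ends flat on the board, and then take the gripper away. Leave the drying cup, the bowl, the chess pieces and the chessboard where they are.

Things in the scene. Friction and masses are not known exactly. Their poses are not given: they have to be found in the camera images.
- tumbler: Plain straight steel tumbler, outside diameter 58, height 100, wall 3, floor 5 thick (inside 52 across, 95 deep), about 0.14 kg. Origin: centre of the outer face of its closed end; its z axis runs along the tumbler from the closed end to the open mouth. At the start it lies in the drainer, z pointing downhill 25 degrees below level, closed end up the slope.
- tumbler_rim (a point): Centre of the tumbler's open mouth, in the plane of the rim (100 from the closed end).
- drainer: Fixed light wooden drainer under the tumbler: base board 165 x 75 x 12, two round rails (32 apart) sloping down 25 degrees towards its +x, a low stop at the lower end. Origin: underside centre, below the tumbler's middle; the tumbler's axis is 97 above the table at its closed end, 55 at its mouth. Rails and posts stay within 23 to either side of that axis.
- rack: Fixed light wooden drying board, 110 (x) x 250 (y) x 14 thick, with two upright round wooden pegs, 20 in diameter and 75 tall above the board, at y = +65 (free) and y = -65 (a white cup hangs on it). Origin: underside centre.
- peg_seat (a point): Foot of the free peg: on its axis at the board's upper face (14 above the table).
- peg_tip (a point): Top of the free peg on its axis, 75 above peg_seat.
- cup: White ceramic cup, mouth 74 across, 90 tall, already drying upside down on the other peg. Origin: centre of its closed end, which is on top (104 above the table).
- bowl: Dark green ceramic bowl, 120 across, 50 tall, standing on the table. Origin: underside centre.
- pawn_rack: Dark wooden slotted rack, 60 (x) x 220 (y) x 26, with four light wooden pawns fixed upright in it, 77 tall overall. Origin: underside centre.
- chessboard: Folded wooden chessboard, 320 (x) x 160 (y) x 45, brass clasp. Origin: underside centre.
Not all that is in view belongs to the job. What is shaped like the tumbler but red or yellow is not meant.

How it is judged:
By the outcome, as a careful person would: the job done as asked, in the order asked, and still so for the second after the job is handed in, with the robot touching nothing.
It also fails if it takes over 38 s, if anything falls off the work surface, if the arm or the gripper's body presses on something with over 40 N, if the wrist force passes 120 N, or if a joint passes its speed limit or range.

## Working session

There is one attempt and no reset: what is moved stays moved. The work goes in short steps, Python scripts to look and compute and a tool call to move; the robot and the scene stay as the last step left them, time stands still between calls to the robot, and variables do not carry over. Pictures are saved under pics/ and viewed, at most 10 in all, crops included, and the job is handed in when it is done.

Besides the shell and the picture viewer there is one more tool, called after "Emit:" by a JSON object that holds its "api" and its "payload". servo_tool: Moves the arm, as the interface text tells. Its arguments: {"type":"object","properties":{"moves":{"type":"array","items":{"type":"object","properties":{"jaw":{"type":"number"},"dx":{"type":"number"},"dy":{"type":"number"},"dz":{"type":"number"},"roll":{"type":"number"}}}},"newtons":{"type":"number"}},"required":["moves"]}

```bash
ls; mkdir -p pics; cat > h.py <<'E'
from station import *
import numpy as np, cv2
def save(n,p): cv2.imwrite('pics/'+n,cv2.cvtColor(p,cv2.COLOR_RGB2BGR))
def world(cal,d,u,v,z=None):
    K,R,t=[np.array(cal[k]) for k in("intrinsics","R","t")]
    ray=np.linalg.inv(K)@[u,v,1]
    if z is None: s=d[int(v),int(u)]
    else:
        a=R.T@ray; c=-R.T@t; s=(z-c[2])/a[2]
    return R.T@(ray*s-t)
E
python3 - <<'E'
from h import *
for n in("scene","top"):
    p,d=grab_frame(n); save(n+'0.png',p); np.save(n+'0.npy',d)
s=get_state(); print(s)
E
```

```text
pics
{'t': 0.1, 'q': array([ 1.60007782e+00,  3.59309811e-01,  1.11395295e-02, -2.92733481e-04,
       -1.22410200e+00, -2.88096486e-01]), 'qd': array([ 0.00214303, -0.00177779,  0.00249668,  0.00218395,  0.00039638,
       -0.00017797]), 'joint_efforts': array([-1.81586369e-03, -5.84164274e+01,  2.93750793e+01,  7.01568648e+00,
        1.01079335e-02, -6.30680302e-05]), 'eef_pos': array([0.17267876, 0.65208083, 0.22571799]), 'ee_rot': array([ 3.14009934e+00, -1.55533675e-04, -2.58914549e-01]), 'force': array([-0.10270594, -0.40381563, -0.16834804]), 'moment': array([-0.00496245, -0.0090629 , -0.01552569]), 'gripper_force': 0.0, 'width': 0.08758371489963238}
```

View pics/top0.png

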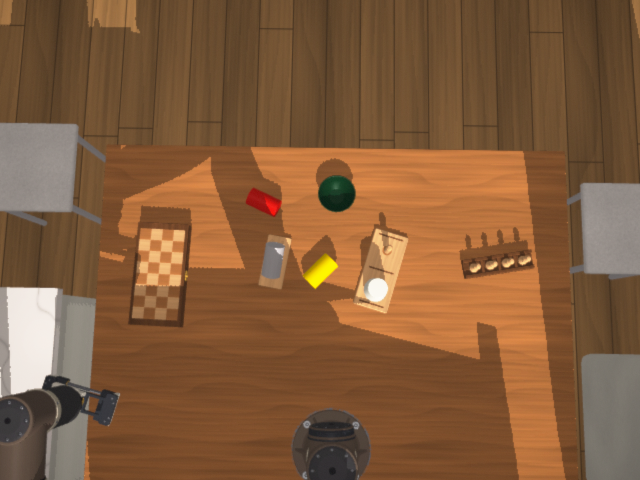

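View pics/scene0.png

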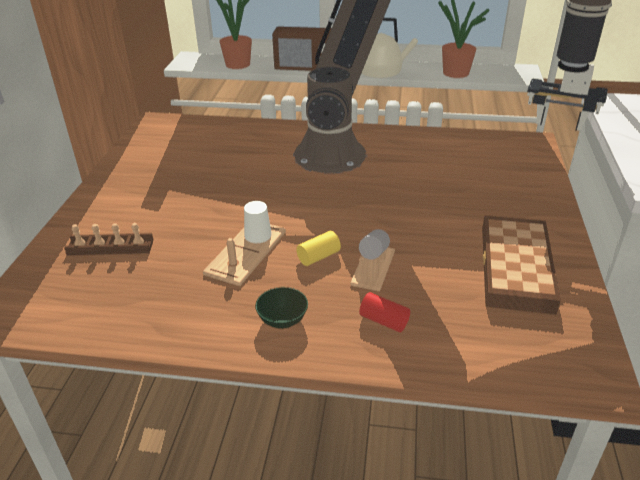

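Candidates for the tumbler in the top picture are the grey cylinder on the drainer (275,260), the red one (264,202) and the yellow one (320,270). I choose the grey steel one. The free peg is near (388,250), the cup at (376,290) and the bowl at (337,193). Next is a close crop of the grey one, plus measurements.

```bash
python3 - <<'E'
from h import *
p=cv2.cvtColor(cv2.imread('pics/top0.png'),cv2.COLOR_BGR2RGB); q=cv2.cvtColor(cv2.imread('pics/scene0.png'),cv2.COLOR_BGR2RGB)
a=cv2.resize(p[220:320,250:416],None,fx=4.8,fy=4.8,interpolation=cv2.INTER_CUBIC)[:480,:796]
save('crop_top.png',a)
b=cv2.resize(q[190:300,195:415],None,fx=3.6,fy=3.6,interpolation=cv2.INTER_CUBIC)
save('crop_scene.png',b)
d=np.load('top0.npy');cal=calibration('top')
K,R,t=[np.array(cal[k]) for k in("intrinsics","R","t")]
print(K[0,0],R.round(3).tolist(),(-R.T@t).round(3))
v,u=np.mgrid[0:480,0:640]
W=((np.linalg.inv(K)@np.stack([u,v,np.ones_like(u)]).reshape(3,-1))*d.reshape(-1)-t[:,None]).T@R
W=W.reshape(480,640,3); np.save('W.npy',W)
for (vv,uu) in[(260,275),(250,280),(275,270),(240,278),(290,376),(247,388),(270,380),(215,300)]: print(uu,vv,W[vv,uu].round(3))
E
```

```text
594.816269300979 [[0.016, -1.0, -0.005], [-0.99, -0.015, -0.137], [0.137, 0.007, -0.991]] [0.366 0.031 1.881]
275 260 [0.564 0.177 0.102]
280 250 [0.593 0.162 0.116]
270 275 [0.52  0.192 0.086]
278 240 [0.638 0.176 0.015]
376 290 [ 0.478 -0.126  0.114]
388 247 [ 0.611 -0.165  0.086]
380 270 [ 0.547 -0.147  0.017]
300 215 [ 0.723  0.109 -0.003]
```

View pics/crop_top.png

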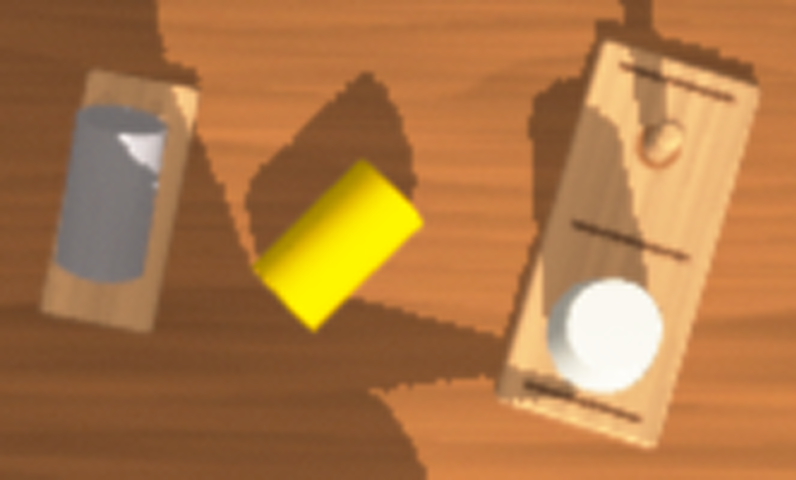

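View pics/crop_scene.png

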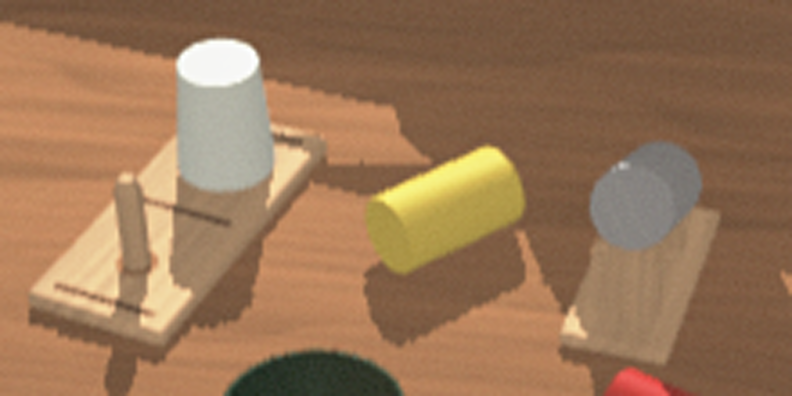

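The close crop shows the steel tumbler. Its closed end is uphill, away from the robot at crop (120,115), and its mouth points towards the robot at (100,275). The red and yellow cylinders stay out of it. Next I fit the tumbler's axis and the peg from the depth.

```bash
python3 - <<'E'
from h import *
from scipy.optimize import least_squares
from scipy.spatial.transform import Rotation as Ro
W=np.load('W.npy'); P=W[238:284,258:290].reshape(-1,3); 
img=cv2.imread('pics/top0.png')[238:284,258:290].reshape(-1,3).astype(int)
m=(P[:,2]>0.045)&(abs(img[:,0]-img[:,2])<35); P=P[m]; print(len(P),P.min(0).round(3),P.max(0).round(3))
al=np.radians(25)
def ax(yaw): return np.array([np.cos(yaw)*np.cos(al),np.sin(yaw)*np.cos(al),-np.sin(al)])
def f(p):
    a=ax(p[3]); d=P-p[:3]; s=d@a
    rad=np.linalg.norm(d-np.outer(s,a),axis=1)-.029
    e=np.where(s<0,-s,np.where(s>.1,s-.1,0))
    return np.r_[rad,e,0.3*(p[2]-.097)*len(P)**.5]
c=P.mean(0)
r=least_squares(f,[c[0]+.05,c[1],.097,np.pi+.2],loss='soft_l1',f_scale=.003)
a=ax(r.x[3]); s=(P-r.x[:3])@a
print('closed',r.x[:3].round(4),'yaw deg',np.degrees(r.x[3]).round(1),'rim',(r.x[:3]+.1*a).round(4),'s range',np.percentile(s,[1,99]).round(3),'rms',np.sqrt(r.cost*2/len(P)))
# peg
Q=W[225:320,345:415]; T=Q[235-225:258-225,378-345:398-345].reshape(-1,3)
t=T[(T[:,2]>.083)&(T[:,2]<.1)]; print('peg top pts',len(t),t.mean(0).round(4))
# board: minAreaRect of wood pts z 10..18mm + peg/cup
Z=Q[...,2]; B=Q[(Z>.008)&(Z<.12)]; 
rect=cv2.minAreaRect(B[:,:2].astype(np.float32)); print('board',rect)
C=Q[Z>.095]; print('cup',C.mean(0).round(3),len(C))
cal=calibration('top')
for uv in[(388.2,248.2),(388,249)]: print(world(cal,None,*uv,z=.089).round(4))
s=calibration('scene'); d=np.load('scene0.npy')
print('scene peg tip',world(s,None,195+125/3.6,190+178/3.6,z=.089).round(4), 'scene closed c',world(s,None,195+634/3.6,190+207/3.6,z=.097).round(4))
E
```

```text
653 [0.366 0.031 0.063] [0.623 0.219 1.881]
closed [0.6144 0.1787 0.0972] yaw deg 170.5 rim [0.525  0.1936 0.0549] s range [-0.   0.1] rms 0.00861719662181961
peg top pts 23 [ 0.61   -0.1675  0.0878]
board ((0.5434613823890686, -0.14694032073020935), (0.29813480377197266, 0.2190566509962082), 0.599288284778595)
cup [ 0.477 -0.118  0.245] 341
[ 0.6071 -0.165   0.089 ]
[ 0.6046 -0.1644  0.089 ]
scene peg tip [ 0.6158 -0.1677  0.089 ] scene closed c [0.6146 0.1805 0.097 ]
```

The fit agrees with the given sizes: axis heights 97 and 55 mm, length 100 mm. The two cameras place the closed end within 2 mm of each other. Now I move above it.

Emit:
{"api": "servo_tool", "payload": {"moves": [{"dx":0.043,"dy":-0.047,"roll":0.53,"jaw":1},{"dx":0.043,"dy":-0.047,"roll":0.53,"jaw":1},{"dx":0.043,"dy":-0.047,"roll":0.53,"jaw":1},{"dx":0.043,"dy":-0.047,"roll":0.53,"jaw":1},{"dx":0.043,"dy":-0.047,"roll":0.53,"jaw":1},{"dx":0.043,"dy":-0.047,"roll":0.53,"jaw":1},{"dx":0.043,"dy":-0.047,"roll":0.53,"jaw":1},{"dx":0.043,"dy":-0.047,"roll":0.53,"jaw":1},{"dx":0.043,"dy":-0.047,"roll":0.53,"jaw":1},{"dx":0.043,"dy":-0.047,"roll":0.53,"jaw":1}]}}

```text
$.moves[0]: bad value
```

```bash
python3 - <<'E'
from h import *
s=get_state(); c=calibration('wrist'); p,d=grab_frame('wrist'); save('wrist1.png',p); np.save('wrist1.npy',d)
import pickle; pickle.dump(c,open('wrist1.pkl','wb'))
print(s['t'],s['eef_pos'],s['ee_rot'],np.array(c['intrinsics']).round(1).tolist())
print((-np.array(c['R']).T@c['t']).round(3),np.array(c['R']).round(2).tolist())
E
```

```text
0.1 [0.17267876 0.65208083 0.22571799] [ 3.14009934e+00 -1.55533675e-04 -2.58914549e-01] [[371.6, 0.0, 320.8], [0.0, 371.6, 237.9], [0.0, 0.0, 1.0]]
[0.236 0.636 0.384] [[-0.26, -0.97, 0.0], [-0.94, 0.25, 0.25], [-0.24, 0.06, -0.97]]
```

View pics/wrist1.png

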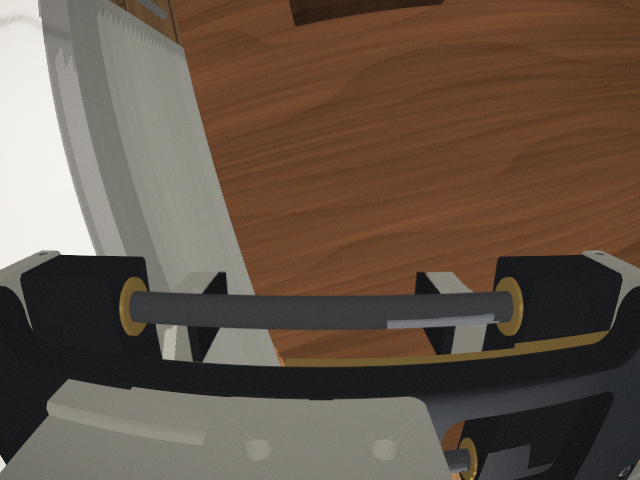

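The move was refused, so this picture shows only the start pose: the fingers at (205,310) and (440,310) over the table edge. I'll fill in all the fields and make the steps smaller.

Emit:
{"api": "servo_tool", "payload": {"moves": [{"dx":0.041,"dy":-0.045,"dz":0,"roll":0.53,"jaw":1},{"dx":0.041,"dy":-0.045,"dz":0,"roll":0.53,"jaw":1},{"dx":0.041,"dy":-0.045,"dz":0,"roll":0.53,"jaw":1},{"dx":0.041,"dy":-0.045,"dz":0,"roll":0.53,"jaw":1},{"dx":0.041,"dy":-0.045,"dz":0,"roll":0.53,"jaw":1},{"dx":0.041,"dy":-0.045,"dz":0,"roll":0.53,"jaw":1},{"dx":0.041,"dy":-0.045,"dz":0,"roll":0.53,"jaw":1},{"dx":0.041,"dy":-0.045,"dz":0,"roll":0.53,"jaw":1},{"dx":0.041,"dy":-0.045,"dz":0,"roll":0.53,"jaw":1},{"dx":0.041,"dy":-0.045,"dz":0,"roll":0.53,"jaw":1}]}}

```text
t: 1.4
eef_pos: [0.5838, 0.2009, 0.2265]
ee_rot: [-3.142, 0.0, -0.166]
force: [-0.4, 0.7, -0.3]
width: 0.0876
gripper_force: 0.0
```

Emit:
{"api": "servo_tool", "payload": {"moves": [{"dx":0.01,"dy":-0.01,"dz":0,"roll":0,"jaw":1},{"dx":0.01,"dy":-0.01,"dz":-0.01,"roll":0,"jaw":1},{"dx":0,"dy":0,"dz":-0.03,"roll":0,"jaw":1},{"dx":0,"dy":0,"dz":-0.03,"roll":0,"jaw":1},{"dx":0,"dy":0,"dz":-0.025,"roll":0,"jaw":1},{"dx":0,"dy":0,"dz":-0.02,"roll":0,"jaw":1},{"dx":0,"dy":0,"dz":-0.02,"roll":0,"jaw":1},{"dx":0,"dy":0,"dz":-0.018,"roll":0,"jaw":1},{"dx":0,"dy":0,"dz":0,"roll":0,"jaw":1},{"dx":0,"dy":0,"dz":0,"roll":0,"jaw":1}]}}

```text
t: 2.65
eef_pos: [0.603, 0.1829, 0.0741]
ee_rot: [-3.141, -0.001, -0.166]
force: [1.0, 0.6, -0.4]
width: 0.088
gripper_force: 0.0
```

```bash
python3 - <<'E'
from h import *
p,d=grab_frame('wrist'); save('wrist2.png',p)
E
```

```text
(no output)
```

View pics/wrist2.png

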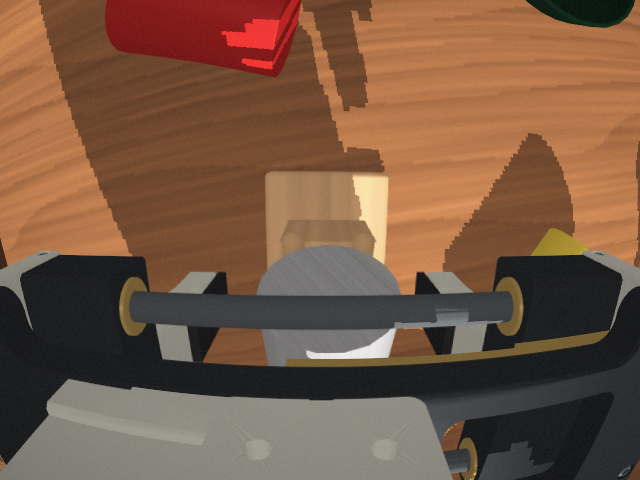

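The tumbler lies between the fingers, closed end at (328,250), with free gaps to the pads at (215,315) and (430,315). I close gently.

Emit:
{"api": "servo_tool", "payload": {"newtons": 6, "moves": [{"dx":0,"dy":0,"dz":0,"roll":0,"jaw":0.5},{"dx":0,"dy":0,"dz":0,"roll":0,"jaw":0.5},{"dx":0,"dy":0,"dz":0,"roll":0,"jaw":0.5},{"dx":0,"dy":0,"dz":0,"roll":0,"jaw":0.5},{"dx":0,"dy":0,"dz":0,"roll":0,"jaw":0.5},{"dx":0,"dy":0,"dz":0,"roll":0,"jaw":0.5},{"dx":0,"dy":0,"dz":0.005,"roll":0,"jaw":0.5},{"dx":0,"dy":0,"dz":0.005,"roll":0,"jaw":0.5},{"dx":0,"dy":0,"dz":0.005,"roll":0,"jaw":0.5},{"dx":0,"dy":0,"dz":0.005,"roll":0,"jaw":0.5}]}}

```text
t: 3.95
eef_pos: [0.6028, 0.1827, 0.0939]
ee_rot: [-3.141, -0.0, -0.166]
force: [0.8, -0.9, -1.2]
width: 0.0588
gripper_force: 6.0
```

Emit:
{"api": "servo_tool", "payload": {"moves": [{"dx":0,"dy":0,"dz":0.01,"roll":0,"jaw":0.5},{"dx":0,"dy":0,"dz":0.01,"roll":0,"jaw":0.5},{"dx":0,"dy":0,"dz":0.012,"roll":0,"jaw":0.5},{"dx":0,"dy":0,"dz":0.012,"roll":0,"jaw":0.5},{"dx":0,"dy":0,"dz":0.012,"roll":0,"jaw":0.5},{"dx":0,"dy":0,"dz":0.012,"roll":0,"jaw":0.5},{"dx":0,"dy":0,"dz":0.012,"roll":0,"jaw":0.5},{"dx":0,"dy":0,"dz":0.01,"roll":0,"jaw":0.5},{"dx":0,"dy":0,"dz":0,"roll":0,"jaw":0.5},{"dx":0,"dy":0,"dz":0,"roll":0,"jaw":0.5}]}}

```text
t: 5.2
eef_pos: [0.6025, 0.1824, 0.1831]
ee_rot: [3.141, 0.001, -0.166]
force: [1.1, 0.5, -0.8]
width: 0.0587
gripper_force: 6.0
```

```bash
cat >> h.py <<'E'
from scipy.optimize import least_squares
def cloud(n):
    p,d=grab_frame(n); cal=calibration(n)
    K,R,t=[np.array(cal[k]) for k in("intrinsics","R","t")]
    v,u=np.mgrid[0:480,0:640]
    W=((np.linalg.inv(K)@np.stack([u,v,np.ones_like(u)]).reshape(3,-1))*d.reshape(-1)-t[:,None]).T@R
    W=W.reshape(480,640,3); W[d==0]=np.nan
    return p,W,cal
def tumbler_crop(name):
    s=get_state(); g=s['eef_pos']+[0,0,.019]
    p,W,cal=cloud('scene'); K,R,t=[np.array(cal[k]) for k in("intrinsics","R","t")]
    c=K@(R@g+t); u,v=(c[:2]/c[2]).astype(int)
    u0,v0=max(u-60,0),max(v-50,0)
    b=p[v0:v0+110,u0:u0+130]; save(name,cv2.resize(b,None,fx=5,fy=5,interpolation=cv2.INTER_CUBIC))
    print('grasp px',u,v,'crop origin',u0,v0,'t',s['t'],'eef',s['eef_pos'].round(4),'F',s['force'].round(1),s['width'])
    return p,W,g
E
python3 - <<'E'
from h import *
tumbler_crop('held1.png')
E
```

```text
grasp px 374 208 crop origin 314 158 t 5.2 eef [0.6025 0.1824 0.1831] F [ 1.1  0.5 -0.8] 0.05872660439565403
```

View pics/held1.png

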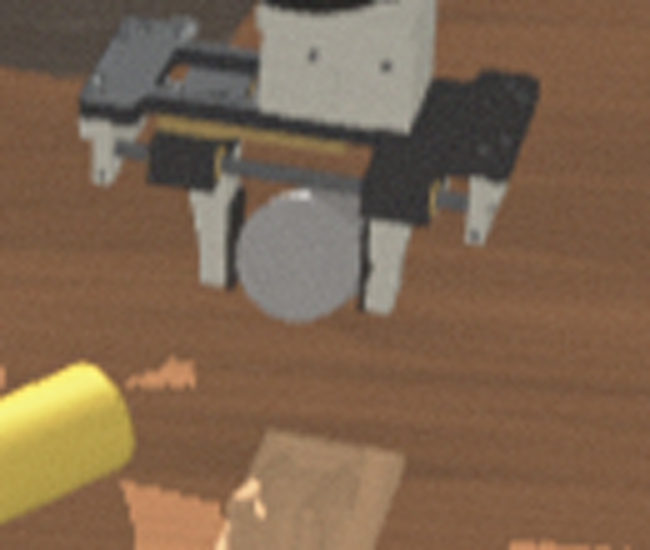

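The picture shows the tumbler held at (298,255) in the crop, closed face towards the camera, with the tilt nearly unchanged. A lighter grip may let it swing mouth-down about the pads. I add a tilt fit and step the grip down.

Emit:
{"api": "servo_tool", "payload": {"newtons": 4, "moves": [{"dx":0,"dy":0,"dz":0,"roll":0,"jaw":0.5},{"dx":0,"dy":0,"dz":0,"roll":0,"jaw":0.5},{"dx":0,"dy":0,"dz":0,"roll":0,"jaw":0.5},{"dx":0,"dy":0,"dz":0,"roll":0,"jaw":0.5},{"dx":0,"dy":-0.01,"dz":0,"roll":0,"jaw":0.5},{"dx":0,"dy":-0.01,"dz":0,"roll":0,"jaw":0.5},{"dx":0,"dy":-0.01,"dz":0,"roll":0,"jaw":0.5},{"dx":0,"dy":-0.01,"dz":0,"roll":0,"jaw":0.5},{"dx":0,"dy":0,"dz":0,"roll":0,"jaw":0.5},{"dx":0,"dy":0,"dz":0,"roll":0,"jaw":0.5}]}}

```text
t: 6.5
eef_pos: [0.6028, 0.1425, 0.1836]
ee_rot: [-3.141, -0.0, -0.167]
force: [-0.3, 0.0, -1.4]
width: 0.0586
gripper_force: 4.0
```

```bash
cat >> h.py <<'E'
def tilt(name):
    p,W,g=tumbler_crop(name); yaw=get_state()['ee_rot'][2]
    fw=np.array([-np.cos(yaw),-np.sin(yaw),0]); lat=np.array([-np.sin(yaw),np.cos(yaw),0]); up=np.array([0,0,1.])
    D=W.reshape(-1,3)-g; D=D[np.isfinite(D).all(1)]
    D=D[(abs(D@lat)<.022)&(np.linalg.norm(D,axis=1)<.11)&(D[:,2]<.036)&(D[:,2]>-.1)&(g[2]+D[:,2]>.03)]
    def res(q):
        al,s0,h=q; a=np.cos(al)*fw-np.sin(al)*up; c=-s0*a+h*up; E=D-c
        s=E@a; r=np.linalg.norm(E-np.outer(s,a),axis=1)
        x=abs(s-.05)-.05; y=r-.029
        return np.where((x>0)&(y>0),np.hypot(x,y),np.maximum(x,y))
    best=min((least_squares(res,[np.radians(t),.012,0],loss='soft_l1',f_scale=.003) for t in(10,25,40,55,70,90,105)),key=lambda r:r.cost)
    print('n',len(D),'tilt below level',np.degrees(best.x[0]).round(1),'s0,h',best.x[1:].round(4),'med|res|',np.median(abs(res(best.x))).round(4))
E
python3 - <<'E'
from h import *
tilt('held2.png')
E
```

```text
grasp px 356 206 crop origin 296 156 t 6.5 eef [0.6028 0.1425 0.1836] F [-0.3  0.  -1.4] 0.05857811738919884
n 507 tilt below level 42.6 s0,h [0.0088 0.001 ] med|res| 0.0014
```

Emit:
{"api": "servo_tool", "payload": {"newtons": 3, "moves": [{"dx":0,"dy":0,"dz":0.005,"roll":0,"jaw":0.5},{"dx":0,"dy":0,"dz":0.005,"roll":0,"jaw":0.5},{"dx":0,"dy":-0.01,"dz":0,"roll":0,"jaw":0.5},{"dx":0,"dy":-0.03,"dz":0,"roll":0,"jaw":0.5},{"dx":0,"dy":-0.03,"dz":0,"roll":0,"jaw":0.5},{"dx":0,"dy":-0.03,"dz":0,"roll":0,"jaw":0.5},{"dx":0,"dy":-0.03,"dz":0,"roll":0,"jaw":0.5},{"dx":0,"dy":-0.02,"dz":0,"roll":0,"jaw":0.5},{"dx":0,"dy":0,"dz":0,"roll":0,"jaw":0.5},{"dx":0,"dy":0,"dz":0,"roll":0,"jaw":0.5}]}}

```text
t: 7.8
eef_pos: [0.6028, -0.0073, 0.1936]
ee_rot: [-3.141, -0.0, -0.166]
force: [-0.2, -0.4, -1.3]
width: 0.0588
gripper_force: 3.0
```

```bash
python3 - <<'E'
from h import *
tilt('held3.png')
E
```

```text
grasp px 292 198 crop origin 232 148 t 7.8 eef [ 0.6028 -0.0073  0.1936] F [-0.2 -0.4 -1.3] 0.058812567221191
n 582 tilt below level 52.1 s0,h [0.0084 0.0017] med|res| 0.0011
```

It swings as the grip eases: 52° below level now, with the grip secure. The peg itself can bring it the rest of the way. First I fix the peg position by fitting both saved depth pictures.

```bash
python3 - <<'E'
from h import *
d=np.load('scene0.npy'); cal=calibration('scene'); K,R,t=[np.array(cal[k]) for k in("intrinsics","R","t")]
v,u=np.mgrid[0:480,0:640]
S=((np.linalg.inv(K)@np.stack([u,v,np.ones_like(u)]).reshape(3,-1))*d.reshape(-1)-t[:,None]).T@R
for n,W in(('top',np.load('W.npy').reshape(-1,3)),('scene',S)):
    P=W[(np.hypot(W[:,0]-.61,W[:,1]+.167)<.03)&(W[:,2]>.03)&(W[:,2]<.1)]
    def f(p):
        r=np.hypot(P[:,0]-p[0],P[:,1]-p[1])-.010; h=P[:,2]-.089
        return np.where((r>0)&(h>0),np.hypot(r,h),np.maximum(r,h))
    q=least_squares(f,[.61,-.167],loss='soft_l1',f_scale=.002); print(n,len(P),q.x.round(4),np.median(abs(f(q.x))).round(4), 'zmax',P[:,2].max().round(3))
    C=W[(np.hypot(W[:,0]-.48,W[:,1]+.13)<.06)&(W[:,2]>.098)&(W[:,2]<.115)]; print(' cup top',C.mean(0).round(4))
E
```

```text
top 49 [ 0.6112 -0.1685] 0.001 zmax 0.097
 cup top [ 0.4862 -0.1308  0.1047]
scene 163 [ 0.6105 -0.1692] 0.0012 zmax 0.092
 cup top [ 0.4909 -0.1316  0.1034]
```

Emit:
{"api": "servo_tool", "payload": {"moves": [{"dx":0.006,"dy":-0.016,"dz":0,"roll":0,"jaw":0.5},{"dx":0.012,"dy":-0.031,"dz":0,"roll":0,"jaw":0.5},{"dx":0.012,"dy":-0.031,"dz":0,"roll":0,"jaw":0.5},{"dx":0.012,"dy":-0.031,"dz":0,"roll":0,"jaw":0.5},{"dx":0.012,"dy":-0.031,"dz":0,"roll":0,"jaw":0.5},{"dx":0.007,"dy":-0.021,"dz":0,"roll":0,"jaw":0.5},{"dx":0.003,"dy":-0.01,"dz":0,"roll":0,"jaw":0.5},{"dx":0,"dy":0,"dz":0,"roll":0,"jaw":0.5},{"dx":0,"dy":0,"dz":0,"roll":0,"jaw":0.5},{"dx":0,"dy":0,"dz":0,"roll":0,"jaw":0.5}]}}

```text
t: 9.1
eef_pos: [0.6667, -0.1776, 0.1939]
ee_rot: [-3.141, -0.0, -0.165]
force: [0.3, 0.5, 0.1]
width: 0.0588
gripper_force: 3.0
```

```bash
python3 - <<'E'
from h import *
tilt('held4.png')
E
```

```text
grasp px 214 208 crop origin 154 158 t 9.1 eef [ 0.6667 -0.1776  0.1939] F [0.3 0.5 0.1] 0.058837718841140134
n 565 tilt below level 53.1 s0,h [0.0079 0.0019] med|res| 0.0012
```

View pics/held4.png

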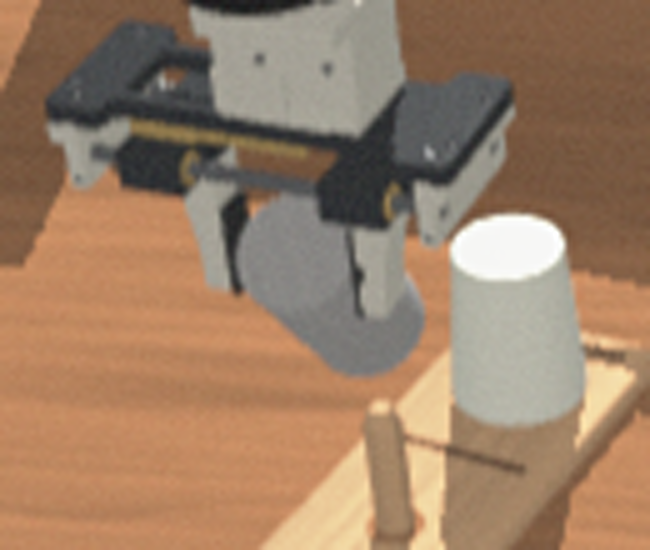

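The picture shows the tumbler tilted 53° with its mouth at (365,345), right above the free peg tip at (380,405). I lower the mouth over the tip, then shift the grip back over the peg so the peg pushes the inner wall upright.

Emit:
{"api": "servo_tool", "payload": {"moves": [{"dx":0,"dy":0,"dz":-0.011,"roll":0,"jaw":0.5},{"dx":0,"dy":0,"dz":-0.011,"roll":0,"jaw":0.5},{"dx":0,"dy":0,"dz":-0.011,"roll":0,"jaw":0.5},{"dx":0,"dy":0,"dz":-0.011,"roll":0,"jaw":0.5},{"dx":-0.005,"dy":0.001,"dz":-0.011,"roll":0,"jaw":0.5},{"dx":-0.006,"dy":0.001,"dz":-0.01,"roll":0,"jaw":0.5},{"dx":-0.008,"dy":0.001,"dz":0,"roll":0,"jaw":0.5},{"dx":-0.008,"dy":0.001,"dz":0,"roll":0,"jaw":0.5},{"dx":-0.008,"dy":0.002,"dz":0,"roll":0,"jaw":0.5},{"dx":0,"dy":0,"dz":0,"roll":0,"jaw":0.5}]}}

```text
t: 10.4
eef_pos: [0.6314, -0.1724, 0.1293]
ee_rot: [-3.141, -0.001, -0.166]
force: [-0.5, -0.7, -1.4]
width: 0.0592
gripper_force: 3.0
```

```bash
python3 - <<'E'
from h import *
tilt('held5.png')
E
```

```text
grasp px 223 223 crop origin 163 173 t 10.4 eef [ 0.6314 -0.1724  0.1293] F [-0.5 -0.7 -1.4] 0.05919296845845359
n 626 tilt below level 69.1 s0,h [0.0031 0.0067] med|res| 0.0013
```

Emit:
{"api": "servo_tool", "payload": {"moves": [{"dx":-0.006,"dy":0.001,"dz":0,"roll":0,"jaw":0.5},{"dx":-0.006,"dy":0.001,"dz":0,"roll":0,"jaw":0.5},{"dx":-0.006,"dy":0.001,"dz":0,"roll":0,"jaw":0.5},{"dx":-0.006,"dy":0.001,"dz":0,"roll":0,"jaw":0.5},{"dx":-0.006,"dy":0.001,"dz":0,"roll":0,"jaw":0.5},{"dx":-0.005,"dy":0.001,"dz":0,"roll":0,"jaw":0.5},{"dx":0,"dy":0,"dz":0,"roll":0,"jaw":0.5},{"dx":0,"dy":0,"dz":0,"roll":0,"jaw":0.5},{"dx":0,"dy":0,"dz":0,"roll":0,"jaw":0.5},{"dx":0,"dy":0,"dz":0,"roll":0,"jaw":0.5}]}}

```text
t: 11.7
eef_pos: [0.5968, -0.1666, 0.1285]
ee_rot: [3.142, 0.0, -0.166]
force: [-0.5, 1.0, -1.7]
width: 0.0595
gripper_force: 3.0
```

```bash
python3 - <<'E'
from h import *
tilt('held6.png')
E
```

```text
grasp px 229 215 crop origin 169 165 t 11.7 eef [ 0.5968 -0.1666  0.1285] F [-0.5  1.  -1.7] 0.05947063034097323
n 783 tilt below level 92.7 s0,h [ 0.1254 -0.1163] med|res| 0.0017
```

It is upright (92.7°) over the peg. I centre it and lower it.

Emit:
{"api": "servo_tool", "payload": {"moves": [{"dx":0.006,"dy":-0.001,"dz":0,"roll":0,"jaw":0.5},{"dx":0.006,"dy":-0.001,"dz":0,"roll":0,"jaw":0.5},{"dx":0,"dy":0,"dz":-0.008,"roll":0,"jaw":0.5},{"dx":0,"dy":0,"dz":-0.008,"roll":0,"jaw":0.5},{"dx":0,"dy":0,"dz":-0.008,"roll":0,"jaw":0.5},{"dx":0,"dy":0,"dz":-0.008,"roll":0,"jaw":0.5},{"dx":0,"dy":0,"dz":-0.004,"roll":0,"jaw":0.5},{"dx":0,"dy":0,"dz":-0.003,"roll":0,"jaw":0.5},{"dx":0,"dy":0,"dz":0,"roll":0,"jaw":0.5},{"dx":0,"dy":0,"dz":0,"roll":0,"jaw":0.5}]}}

```text
t: 13.0
eef_pos: [0.6089, -0.1685, 0.0898]
ee_rot: [-3.142, -0.0, -0.166]
force: [-0.1, 0.1, -0.7]
width: 0.0595
gripper_force: 3.0
```

```bash
python3 - <<'E'
from h import *
tilt('held7.png')
E
```

```text
grasp px 229 231 crop origin 169 181 t 13.0 eef [ 0.6089 -0.1685  0.0898] F [-0.1  0.1 -0.7] 0.05948127862378336
n 681 tilt below level 93.0 s0,h [ 0.107  -0.0973] med|res| 0.0015
```

Emit:
{"api": "servo_tool", "payload": {"moves": [{"dx":0,"dy":0,"dz":-0.001,"roll":0,"jaw":0.5},{"dx":0,"dy":0,"dz":-0.001,"roll":0,"jaw":0.5},{"dx":0,"dy":0,"dz":-0.001,"roll":0,"jaw":0.5},{"dx":0,"dy":0,"dz":-0.001,"roll":0,"jaw":0.5},{"dx":0,"dy":0,"dz":-0.001,"roll":0,"jaw":0.5},{"dx":0,"dy":0,"dz":-0.001,"roll":0,"jaw":0.5},{"dx":0,"dy":0,"dz":-0.001,"roll":0,"jaw":0.5},{"dx":0,"dy":0,"dz":0,"roll":0,"jaw":0.5},{"dx":0,"dy":0,"dz":0,"roll":0,"jaw":0.5},{"dx":0,"dy":0,"dz":0,"roll":0,"jaw":0.5}]}}

```text
t: 14.3
eef_pos: [0.6088, -0.1685, 0.0826]
ee_rot: [3.142, -0.0, -0.166]
force: [1.2, 0.0, 4.5]
width: 0.0594
gripper_force: 3.0
```

```bash
python3 - <<'E'
from h import *
tilt('held8.png')
E
```

```text
grasp px 229 233 crop origin 169 183 t 14.3 eef [ 0.6088 -0.1685  0.0826] F [1.2 0.  4.5] 0.059411219903661286
n 635 tilt below level 91.6 s0,h [ 0.1326 -0.1197] med|res| 0.0015
```

It is seated: 4.5 N upward, closed end at 0.1145 against 0.114 expected. I release and lift.

Emit:
{"api": "servo_tool", "payload": {"moves": [{"dx":0,"dy":0,"dz":0,"roll":0,"jaw":0.8},{"dx":0,"dy":0,"dz":0,"roll":0,"jaw":0.9},{"dx":0,"dy":0,"dz":0,"roll":0,"jaw":1},{"dx":0,"dy":0,"dz":0,"roll":0,"jaw":1},{"dx":0,"dy":0,"dz":0,"roll":0,"jaw":1},{"dx":0,"dy":0,"dz":0.01,"roll":0,"jaw":1},{"dx":0,"dy":0,"dz":0.02,"roll":0,"jaw":1},{"dx":0,"dy":0,"dz":0.03,"roll":0,"jaw":1},{"dx":0,"dy":0,"dz":0.04,"roll":0,"jaw":1},{"dx":0,"dy":0,"dz":0.04,"roll":0,"jaw":1}]}}

```text
t: 15.6
eef_pos: [0.6086, -0.1686, 0.2246]
ee_rot: [3.142, -0.001, -0.166]
force: [1.0, 0.6, -0.0]
width: 0.0877
gripper_force: 0.0
```

```bash
python3 - <<'E'
from h import *
p,W,cal=cloud('scene'); save('end.png',cv2.resize(p[120:300,160:400],None,fx=3.3,fy=3.3))
P=W.reshape(-1,3); T=P[(np.hypot(P[:,0]-.61,P[:,1]+.167)<.027)&(P[:,2]>.1)&(P[:,2]<.13)]
A=np.c_[T[:,:2],np.ones(len(T))]; c=np.linalg.lstsq(A,T[:,2],rcond=None)[0]
print(len(T),T.mean(0).round(4),'slope deg',np.degrees(np.hypot(c[0],c[1])).round(1),get_state()['t'],get_state()['eef_pos'])
E
```

```text
260 [ 0.6134 -0.1652  0.1121] slope deg 5.8 15.65 [ 0.61120588 -0.16931144  0.23112734]
```

View pics/end.png

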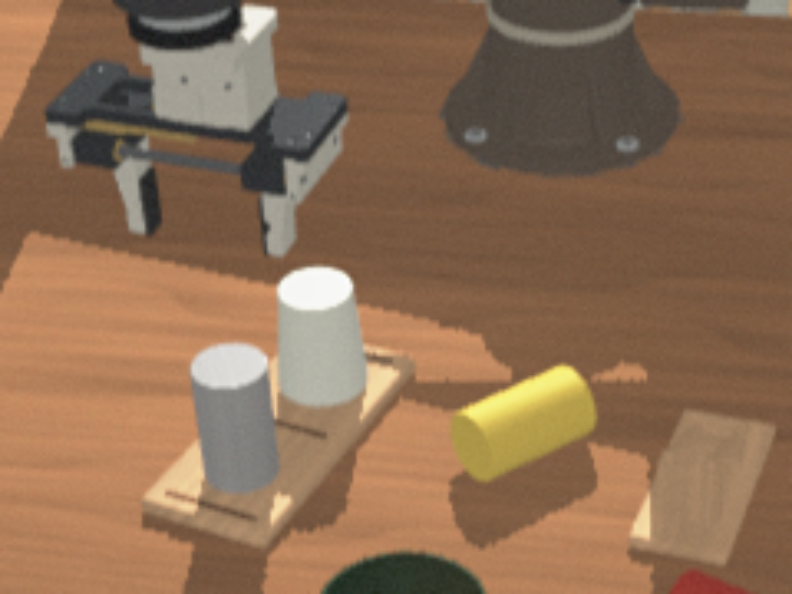

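The final picture shows the tumbler (232,420) standing upside down, flat on the board over the free peg. The cup at (320,335) is in place and the gripper is well clear above.

```bash
python3 -c "
from station import *
print(job_done())"
```

```text
the job is handed in; nothing more can be done
None
```

The steel tumbler is upside down over the free peg with its rim flat on the board, the gripper is clear above it, and the job was handed in at about 16 s.

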